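# Clamp the bench microscope upright in its sliding-jaw holder

## Task

Stand the black bench microscope upright, metal nose down, on the holder's base plate between its two jaws, slide the movable jaw up until the microscope's flat-sided barrel is held square between both jaws, then turn the clamp knob clockwise until fully tight so that the jaw is locked. Leave the microscope clamped there and do not disturb the other things on the bench.

Things in the scene. Friction and masses are not known exactly. Their poses are not given: they have to be found in the camera images.
- microscope: Loose pocket microscope, 130 mm, about 180 g, starts lying. Origin: mid-length, on the underside as it lies; x runs from nose to eyepiece, z up. Along x: round aluminium nose 34 mm across (flat end to stand on) -65 to -35 mm, black square barrel 38 x 38 mm -35 to +45 mm, round eyepiece 31 mm across +45 to +65 mm. Its long axis is at z = 19 mm here.
- nose (a point): Centre of the flat end of the microscope's aluminium nose (its axes are parallel to those of microscope).
- barrel (a point): On the microscope's long axis, 65 mm from the end of the nose.
- holder: Holder fixed to the bench: dark steel base plate 110 mm (x) by 275 mm (y, +47 to -228 mm), 12 mm thick. Origin: at bench level under the middle of the fixed jaw's face. Fixed jaw: aluminium block 50 mm wide (x), y = 0 to +34 mm, top 60 mm above the bench, flat face towards -y. The movable jaw faces it from the -y side, sliding along y.
- stage (a point): On the base plate's upper surface (12 mm above the bench), at the foot of the fixed jaw's face, middle of its width. Axes as holder. The microscope's middle belongs 19 mm from here towards -y.
- jaw (a joint): Movable jaw: opening between the jaw faces in m (0 shut, 0.115 fully open; 0.038 when it holds the barrel square). Aluminium face plate 50 mm wide, top 61 mm above the bench, on a grey carriage 62 mm wide, top 52 mm above the bench, whose rear end is 94 mm behind the face. Slides with about 2 N while the knob is loose.
- jaw_face (a point): Middle of the movable jaw's face, 36 mm above the bench; moves with the jaw. Axes as holder.
- knob (a joint): Clamp knob on the movable jaw's carriage, vertical axis, value in rad: 0 = loose stop, 1.6 = tight stop; grows as it is turned clockwise seen from above. It begins to bite at about 1.1 and is tight above 1.45. Takes 0.1 to 0.2 N m.
- knob_grip (a point): On the knob's axis in the middle of its bar handle, 101 mm above the bench and 66 mm behind the movable jaw's face. The bar is 56 mm long (along this point's x axis), 14 mm wide (y), 28 mm high (87 to 115 mm above the bench), black, on a steel stem.
- burnisher: Bystander: burnisher lying flat, about 140 mm long, wooden handle 75 x 30 x 26 mm with a flat steel blade. Loose.
- screwdriver: Bystander: screwdriver 160 mm long, lying. Loose.
- parts_dish: Bystander: small white dish, 80 mm across, 22 mm high. Loose.
- oil_jar: Bystander: amber jar, 48 mm across, 55 mm high. Loose.
- case_ring: Bystander: brass ring, 60 mm across, 14 mm high, lying flat. Loose.
- blower: Bystander: rubber dust blower, 60 mm across, 90 mm high, standing. Loose.
Not all that is in view belongs to the job. Of the things that look like the microscope, the largest one is meant.

How it is judged:
By the outcome, as a careful person would: the job done as asked, in the order asked, and still so for the second after the job is handed in, with the robot touching nothing.
It also fails if it takes over 72 s, if anything falls off the work surface, if the arm or the gripper's body presses on something with over 40 N, if the wrist force passes 120 N, or if a joint passes its speed limit or range.

## Robot

A 6-joint arm with a two-finger parallel gripper is mounted at the origin on the work surface. World frame = base frame: x ahead of the robot, y to its left, z up, the work surface at z = 0. Lengths are in m, angles in rad, forces in N, time in s.
With the tool pointing down it reaches from about 0.25 to 0.85 m from the base axis. Payload 12.5 kg.
Tool frame: the origin (TCP) lies midway between the tips of the shut fingers; the grasp point (between the pads) lies 19 mm behind it (grip_depth is the distance from the TCP to the grasp point, in m); y points along the fingers, z is the direction in which the jaws open and shut, and the axes are right-handed (so a half turn about y gives the same grasp; the last joint's range is limited). The gripper opens to 93 mm and grips with 3 to 60 N. Pads are 15 mm wide; open, the fingers measure 128 mm over their backs; the gripper's body (75 mm by 188 mm) begins 65 mm behind the grasp point.
Start: joints at [-1.397, 0.351, 1.652, -0, 1.139, -0.085], TCP at [0.141, -0.532, 0.219] pointing down, gripper open.
Joint ranges: [-2.75, 2.75], [-0.79, 2.1], [0.01, 2.65], [-1.57, 4.71], [0.07, 3.14], [-2.87, 2.87]. Speed limits (rad/s): [2.22, 2.22, 2.79, 3.14, 3.14, 3.14].

## Interface

Orientations are given as a 3x3 rotation matrix whose columns are the frame's x, y, z axes.
In Python, from station import get_state, snapshot, sign_off, grip_depth gives the robot as it stands.
- The arm moves only by the shell command python3 -m crank 'ROWS' [FORCE]. ROWS is JSON, a list of rows, each a list of 7 numbers: the shift along the world's x, y, z in m, then the turn, a rotation vector about the world's x, y, z in degrees, then the closure, from 0 (fully open) to 1 (shut). A call has 1 to 20 rows; each row shifts and turns the pose as measured when the row begins; what a row does not reach is not made up. A row lasts 1/10 s, in which the tool goes at most 50 mm and 8.59 degrees, less where a joint would pass 70% of its speed; a pose out of reach is approached as far as the arm can. A call is refused whole if a number of a shift passes 0.05 or a number of a turn 8.59, either way. A call with a gripper value outside its range is refused whole. The fingers move at their own pace and stop on an object; FORCE is the grip in N (left out, the last holds). Time passes only in rows, so rows that do not move let the fingers close. It gives the time, the measured TCP pose, the force and the opening at its end, in the units of the state.
- get_state(): the state, without advancing time (a new reading comes with each control period).
- snapshot(name): name is "side" or "top"; returns a dict with "img" (384x512x3 uint8, red, green, blue), "K" (3x3 intrinsics, pixels), "cam_to_world" (4x4, takes a point from camera to world coordinates). Camera axes: x right, y down, z forward; pixel columns grow to the right and rows downward; lengths in m; the calibration is good to about 2 mm. A picture is of the moment at which its call begins. There is no depth.
- sign_off(): hands the job in, once; it reports no verdict.
The state is a dict: "time": time; "joint_pos": joint angles; "joint_velocities": joint speeds; "joint_efforts": joint torques, N m; "ee_pos": TCP position; "tcp_rot": TCP orientation; "ft_force": force on the tool from outside, world axes, zero at the start; "ft_torque": the same for the moment, N m; "grip_width": finger opening in m.
Only numpy, scipy, OpenCV 4.12 (cv2) and the standard library are available. Lean on these libraries where they do the work, as an engineer would, in place of code of your own. Each camera call takes 0.05 s, during which the arm holds its last target. There are 200 camera calls.

## Working session

There is one attempt and no reset: what is moved stays moved. The work goes in short steps, Python scripts to look and compute and a shell command to move; the robot and the scene stay as the last step left them, time stands still between calls to the robot, and variables do not carry over. Pictures are saved under pics/ and viewed, about 8 in all and at most 12, crops included, and the job is handed in when it is done.

```bash
mkdir -p pics; ls; cat > h.py <<'E'
import numpy as np, cv2
from station import get_state, snapshot, sign_off, grip_depth
def px2w(s,u,v,z):
    K=np.array(s["K"]);T=np.array(s["cam_to_world"])
    d=T[:3,:3]@np.linalg.solve(K,[u,v,1]);o=T[:3,3]
    return o+d*(z-o[2])/d[2]
def w2px(s,p):
    K=np.array(s["K"]);T=np.array(s["cam_to_world"])
    q=K@(T[:3,:3].T@(np.array(p)-T[:3,3]));return q[:2]/q[2]
def save(s,n): cv2.imwrite(f"pics/{n}.png",s["img"][:,:,::-1])
E
python3 - <<'E'
from h import *
for n in("top","side"):
    s=snapshot(n);save(s,n+"0");print(n,np.round(s["K"],1).tolist(),np.round(s["cam_to_world"],3).tolist())
st=get_state();print(st, grip_depth)
E
```

```text
pics
top [[397.2, 0.0, 259.2], [0.0, 397.2, 189.2], [0.0, 0.0, 1.0]] [[-0.024, -0.972, 0.232, 0.358], [-1.0, 0.023, -0.006, 0.019], [0.001, -0.232, -0.973, 1.064], [0.0, 0.0, 0.0, 1.0]]
side [[352.3, 0.0, 254.0], [0.0, 352.3, 189.8], [0.0, 0.0, 1.0]] [[0.966, -0.164, 0.2, 0.393], [-0.258, -0.64, 0.724, -0.651], [0.009, -0.751, -0.66, 0.694], [0.0, 0.0, 0.0, 1.0]]
{'time': 0.1, 'joint_pos': array([-1.39660524e+00,  3.51181840e-01,  1.65235201e+00,  1.82197130e-05,
        1.13911131e+00, -8.45785859e-02]), 'joint_velocities': array([-0.00018979,  0.00055298, -0.00241174, -0.0010509 ,  0.00179559,
        0.00021635]), 'joint_efforts': array([ 9.05109337e-04, -4.98029852e+01, -2.85705364e+01,  7.00032036e-02,
        2.38816312e-02, -3.66823713e-05]), 'ee_pos': array([ 0.14072687, -0.53137071,  0.21815862]), 'tcp_rot': array([[-9.66707502e-01, -1.66114068e-04,  2.55883914e-01],
       [-2.55883946e-01,  1.03944935e-03, -9.66706949e-01],
       [-1.05394745e-04, -9.99999446e-01, -1.04734941e-03]]), 'ft_force': array([-0.19618033,  1.05419684, -0.23119055]), 'ft_torque': array([ 0.00806756,  0.01232946, -0.01454564]), 'grip_width': 0.09274967508328491} 0.0188
```

View pics/top0.png

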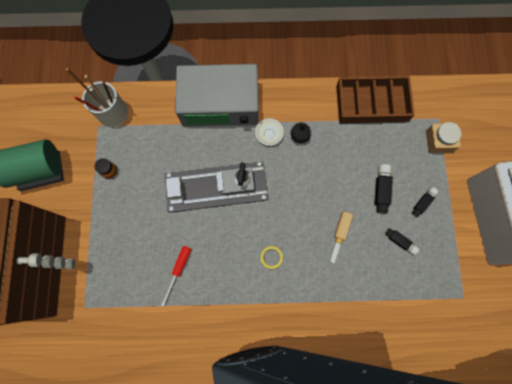

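View pics/side0.png

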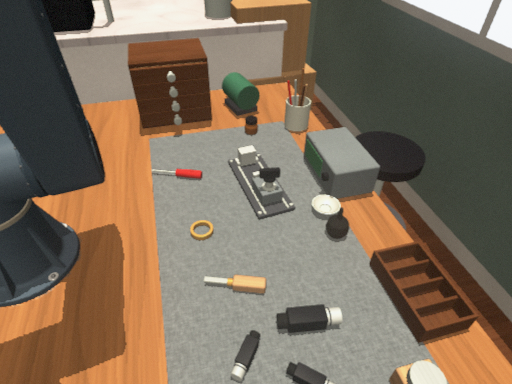

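```bash
python3 - <<'E'
from h import *
s=snapshot("top");t=snapshot("side")
a=cv2.resize(s["img"][155:220,155:275],None,fx=4,fy=4,interpolation=cv2.INTER_CUBIC)   # 480x260
b=cv2.resize(s["img"][155:220,350:420],None,fx=4,fy=4,interpolation=cv2.INTER_CUBIC)   # 280x260
c=cv2.resize(t["img"][140:220,220:300],None,fx=4,fy=4,interpolation=cv2.INTER_CUBIC)  #320x320
d=cv2.resize(t["img"][290:345,260:360],None,fx=4,fy=4,interpolation=cv2.INTER_CUBIC)  #400x220
o=np.zeros((580,770,3),np.uint8);o[:260,:480]=a;o[:260,490:]=b;o[260:,:320]=c;o[260:480,330:730]=d
save({"img":o},"crop1")
g=cv2.cvtColor(s["img"],cv2.COLOR_RGB2GRAY)
m=(g<45).astype(np.uint8);m[:,:365]=0;m[:,405:]=0;m[:150]=0;m[225:]=0
cs=max(cv2.findContours(m,0,1)[0],key=cv2.contourArea);print(cv2.minAreaRect(cs),cv2.boundingRect(cs))
m2=((g>140)).astype(np.uint8);m2[:,:365]=0;m2[:,405:]=0;m2[:150]=0;m2[225:]=0
cs2=max(cv2.findContours(m2,0,1)[0],key=cv2.contourArea);print(cv2.minAreaRect(cs2),cv2.boundingRect(cs2))
E
```

```text
((382.69384765625, 194.01077270507812), (15.254255294799805, 35.889102935791016), 3.1798300743103027) (375, 176, 17, 37)
((385.5, 169.5), (11.0, 11.0), 90.0) (380, 164, 12, 12)
```

View pics/crop1.png

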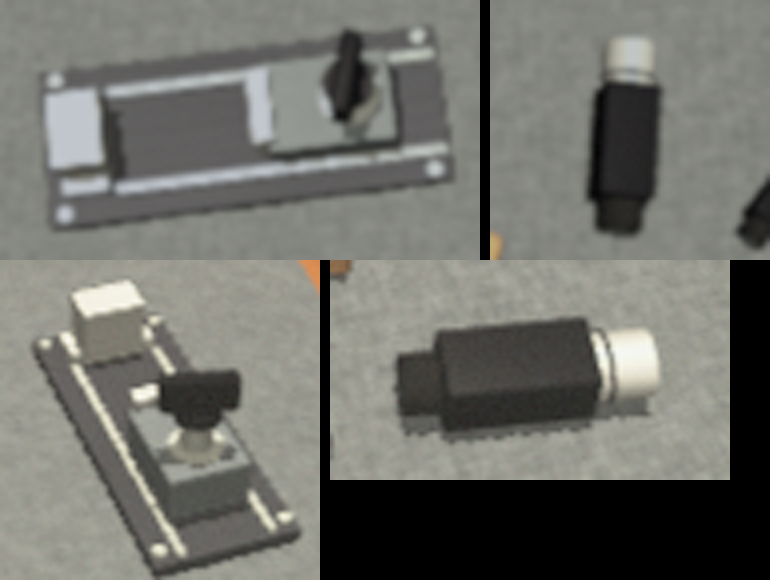

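```bash
cat > m.py <<'E'
from h import *
s=snapshot("top")
def c(x,y,z): return px2w(s,155+(x+.5)/4-.5,155+(y+.5)/4-.5,z)
def dd(x,y,z): return px2w(s,350+(x-490+.5)/4-.5,155+(y+.5)/4-.5,z)
pl=np.array([c(*p,.012) for p in[(40,73),(430,25),(453,180),(52,229)]]);print("plate",pl.round(4))
print("bolts",np.array([c(*p,.013) for p in[(56,80),(418,36),(435,169),(65,214)]]).round(4))
fj=np.array([c(*p,.06) for p in[(44,92),(98,88),(104,165),(52,172)]]);print("fj",fj.round(4))
mj=np.array([c(*p,.061) for p in[(247,70),(266,67),(273,140),(252,147)]]);print("mj",mj.round(4))
kb=np.array([c(*p,.115) for p in[(350,34),(340,116)]]);print("kb",kb.round(4))
ms=np.array([dd(*p,.036) for p in[(606,83),(659,83),(655,200),(597,200)]]);print("barrel top",ms.round(4))
print("nose,eye ends",dd(632,37,.019).round(4),dd(620,235,.019).round(4))
lng=(pl[0]+pl[3]-pl[1]-pl[2]);yaw=np.degrees(np.arctan2(-lng[0],lng[1]));print("holder yaw",yaw, np.linalg.norm(lng)/2)
E
python3 m.py
python3 - <<'E'
from h import *
t=snapshot("side")
def c(x,y,z): return px2w(t,220+(x+.5)/4-.5,140+(y-260+.5)/4-.5,z)
def d(x,y,z): return px2w(t,260+(x-330+.5)/4-.5,290+(y-260+.5)/4-.5,z)
print("side plate",np.array([c(*p,.012) for p in[(35,343),(155,575),(298,530)]]).round(4))
print("fj top",np.array([c(*p,.06) for p in[(71,290),(134,281),(147,315),(79,331)]]).round(4))
print("bar top",np.array([c(*p,.115) for p in[(160,373),(238,371)]]).round(4))
print("barrel top",np.array([d(*p,.038) for p in[(437,331),(584,319),(603,360),(445,374)]]).round(4))
E
```

```text
plate [[ 0.6617  0.2712  0.012 ]
 [ 0.6898  0.0022  0.012 ]
 [ 0.5797 -0.0105  0.012 ]
 [ 0.5526  0.2598  0.012 ]]
bolts [[0.6561 0.2598 0.013 ]
 [0.6817 0.0107 0.013 ]
 [0.5874 0.0015 0.013 ]
 [0.5624 0.2511 0.013 ]]
fj [[0.6348 0.2567 0.06  ]
 [0.6367 0.2214 0.06  ]
 [0.5849 0.2164 0.06  ]
 [0.5811 0.2499 0.06  ]]
mj [[0.6463 0.1238 0.061 ]
 [0.6481 0.1114 0.061 ]
 [0.5987 0.1069 0.061 ]
 [0.5944 0.1205 0.061 ]]
kb [[0.6526 0.0539 0.115 ]
 [0.6    0.0609 0.115 ]]
barrel top [[ 0.634  -0.3091  0.036 ]
 [ 0.6332 -0.3446  0.036 ]
 [ 0.5534 -0.3338  0.036 ]
 [ 0.5543 -0.2956  0.036 ]]
nose,eye ends [ 0.6709 -0.3354  0.019 ] [ 0.5335 -0.3139  0.019 ]
holder yaw 5.85187653458803 0.2710538896252504
side plate [[ 0.5563  0.2574  0.012 ]
 [ 0.5808 -0.0178  0.012 ]
 [ 0.6888 -0.0008  0.012 ]]
fj top [[0.5868 0.2552 0.06  ]
 [0.6383 0.2551 0.06  ]
 [0.6361 0.2077 0.06  ]
 [0.5804 0.2003 0.06  ]]
bar top [[0.6059 0.0667 0.115 ]
 [0.6573 0.0559 0.115 ]]
barrel top [[ 0.5617 -0.2997  0.038 ]
 [ 0.6374 -0.3125  0.038 ]
 [ 0.6375 -0.3361  0.038 ]
 [ 0.5579 -0.3231  0.038 ]]
```

```bash
cat > ik.py <<'E'
from h import *
from scipy.spatial.transform import Rotation as R
C=np.column_stack([[0,-1,0],[0,0,1],[-1,0,0]])
def Rz(a):return R.from_euler('z',a,degrees=True).as_matrix()
def Ry(a):return R.from_euler('y',a,degrees=True).as_matrix()
def tool(az,pd,flip):  # approach azimuth, angle below horizontal; z axis horizontal
    a,p=np.radians(az),np.radians(pd)
    y=np.array([np.cos(a)*np.cos(p),np.sin(a)*np.cos(p),-np.sin(p)]);z=np.array([-np.sin(a),np.cos(a),0])*(1-2*flip)
    return np.column_stack([np.cross(y,z),y,z])
def wrist(T,q1,q23):
    M=Ry(-q23)@Rz(-q1)@T@C.T
    e=R.from_matrix(M).as_euler('ZYZ',degrees=True); return e if e[1]>0 else np.array([e[0]+180,-e[1],e[2]+180])
E
python3 - <<'E'
from ik import *
st=get_state();q=np.degrees(st["joint_pos"])
print("check",wrist(st["tcp_rot"],q[0],q[1]+q[2]),q[3:])
for f in(0,1):
    G=tool(-9,50,f)
    print("grasp",f,[wrist(G,-33,x).round() for x in(125,140)])
    for naz in(-84.4,95.6):
        d=naz+9
        F=Rz(d)@R.from_rotvec(np.radians(90)*np.array([np.sin(np.radians(9)),np.cos(np.radians(9)),0])).as_matrix()@G
        print(" final n'",naz,"y",F[:,1].round(2),[wrist(F,q1,x).round() for q1,x in((-7,115),(25,110))])
    print(" rotvec from start",np.degrees(R.from_matrix(G@st["tcp_rot"].T).as_rotvec()).round(1))
print("TCP at grasp", np.array([.581,-.317,.024])+grip_depth*tool(-9,50,0)[:,1])
E
```

```text
check [ 1.43059489e-03  6.52661877e+01 -4.84805947e+00] [ 1.43059489e-03  6.52661877e+01 -4.84805947e+00]
grasp 0 [array([  42.,   23., -148.]), array([ 81.,  15., 171.])]
 final n' -84.4 y [-0.07  0.76 -0.64] [array([ 49.,  83., -27.]), array([54., 63., -4.])]
 final n' 95.6 y [ 0.07 -0.76 -0.64] [array([ -56.,   65., -167.]), array([ -46.,   91., -152.])]
 rotvec from start [-54.9  -2.8 147.7]
grasp 1 [array([42., 23., 32.]), array([81., 15., -9.])]
 final n' -84.4 y [-0.07  0.76 -0.64] [array([ 49.,  83., 153.]), array([ 54.,  63., 176.])]
 final n' 95.6 y [ 0.07 -0.76 -0.64] [array([-56.,  65.,  13.]), array([-46.,  91.,  28.])]
 rotvec from start [  2.  -40.2 -22.9]
TCP at grasp [ 0.59293563 -0.31889042  0.00959836]
```

```bash
python3 -m crank '[[0.033,0.0185,-0.0075,0.17,-3.35,-1.91,0],[0.033,0.0185,-0.0075,0.17,-3.35,-1.91,0],[0.033,0.0185,-0.0075,0.17,-3.35,-1.91,0],[0.033,0.0185,-0.0075,0.17,-3.35,-1.91,0],[0.033,0.0185,-0.0075,0.17,-3.35,-1.91,0],[0.033,0.0185,-0.0075,0.17,-3.35,-1.91,0],[0.033,0.0185,-0.0075,0.17,-3.35,-1.91,0],[0.033,0.0185,-0.0075,0.17,-3.35,-1.91,0],[0.033,0.0185,-0.0075,0.17,-3.35,-1.91,0],[0.033,0.0185,-0.0075,0.17,-3.35,-1.91,0],[0.033,0.0185,-0.0075,0.17,-3.35,-1.91,0],[0.033,0.0185,-0.0075,0.17,-3.35,-1.91,0],[0,0,0,0,0,0,0]]'
cat > go.py <<'E'
# usage: go.py x y z az below flip : remaining shift / turn to reach TCP pose
import sys
from ik import *
a=list(map(float,sys.argv[1:]))
st=get_state();G=tool(a[3],a[4],int(a[5]))
print("t",st["time"],"tcp",st["ee_pos"].round(4),"dpos",(np.array(a[:3])-st["ee_pos"]).round(4),"rotvec",np.degrees(R.from_matrix(G@st["tcp_rot"].T).as_rotvec()).round(2),"q",np.degrees(st["joint_pos"]).round(0),"F",st["ft_force"].round(1),"w",st["grip_width"].round(4))
E
python3 go.py .53 -.309 .13 -9 50 1
```

```text
time: 1.6
ee_pos: [0.5425, -0.3053, 0.1279]
tcp_rot: [[-0.746, 0.643, -0.174], [0.137, -0.108, -0.985], [-0.652, -0.758, -0.007]]
ft_force: [-0.2, 0.2, -0.2]
grip_width: 0.0928Traceback (most recent call last):
  File "go.py", line 6, in <module>
    print("t",st["time"],"tcp",st["ee_pos"].round(4),"dpos",(np.array(a[:3])-st["ee_pos"]).round(4),"rotvec",np.degrees(R.from_matrix(G@st["tcp_rot"].T).as_rotvec()).round(2),"q",np.degrees(st["joint_pos"]).round(0),"F",st["ft_force"].round(1),"w",st["grip_width"].round(4))
                                                                                                                                                                                                                                                        ^^^^^^^^^^^^^^^^^^^^^^
AttributeError: 'float' object has no attribute 'round'
```

```bash
sed -i 's/st\["grip_width"\].round(4)/round(float(st["grip_width"]),4)/' go.py; python3 go.py .5295 -.309 .087 -9 50 1; python3 - <<'E'
from h import *
s=snapshot("top");t=snapshot("side")
a=cv2.resize(s["img"][140:240,330:430],None,fx=4,fy=4,interpolation=cv2.INTER_CUBIC)
d=cv2.resize(t["img"][250:350,240:340],None,fx=4,fy=4,interpolation=cv2.INTER_CUBIC)
save({"img":np.hstack([a,d])},"g1")
E
```

```text
t 1.6 tcp [ 0.5425 -0.3053  0.1279] dpos [-0.013  -0.0037 -0.0409] rotvec [-0.29  0.74  1.03] q [-43.  25. 115.  79.  21. -15.] F [-0.2  0.2 -0.2] w 0.0928
```

View pics/g1.png

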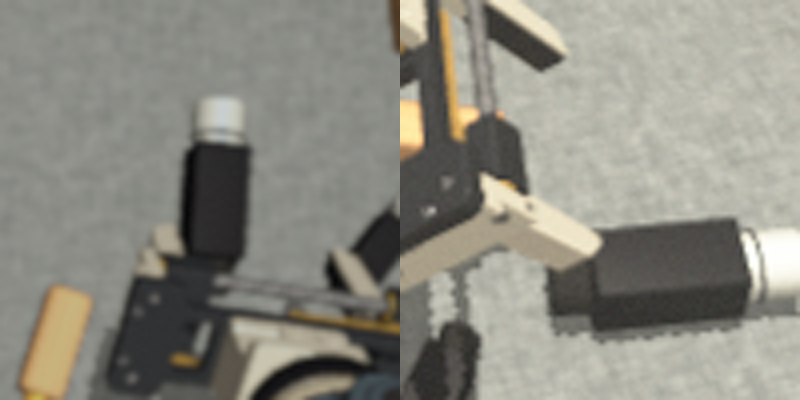

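```bash
python3 -m crank '[[-0.0065,-0.002,-0.0205,-0.15,0.35,0.5,0.33],[-0.0065,-0.002,-0.0205,-0.15,0.35,0.5,0.33],[0.0105,-0.0017,-0.0128,0,0,0,0.33],[0.0105,-0.0017,-0.0128,0,0,0,0.33],[0.0105,-0.0017,-0.0128,0,0,0,0.33],[0.0105,-0.0017,-0.0128,0,0,0,0.33],[0.0105,-0.0017,-0.0128,0,0,0,0.33],[0.0105,-0.0017,-0.0128,0,0,0,0.33],[0,0,0,0,0,0,0.33]]'
python3 go.py .593 -.319 .0096 -9 50 1
```

```text
time: 2.6
ee_pos: [0.5889, -0.3335, 0.0137]
tcp_rot: [[-0.756, 0.636, -0.153], [0.107, -0.111, -0.988], [-0.645, -0.764, 0.016]]
ft_force: [-0.4, -0.0, 0.5]
grip_width: 0.0622
t 2.6 tcp [ 0.5889 -0.3335  0.0137] dpos [ 0.0041  0.0145 -0.0041] rotvec [ 0.92  0.05 -0.17] q [-41.  41. 108. 104.  20. -42.] F [-0.4 -0.   0.5] w 0.0622
```

```bash
python3 -m crank '[[0.001,0.005,-0.001,0.3,0,0,0.33],[0.001,0.005,-0.001,0.3,0,0,0.33],[0.001,0.004,-0.001,0.3,0,0,0.33],[0,0,0,0,0,0,0.33]]'
python3 go.py .593 -.319 .0096 -9 50 1
python3 - <<'E'
from h import *
s=snapshot("top");t=snapshot("side")
a=cv2.resize(s["img"][140:240,330:430],None,fx=4,fy=4,interpolation=cv2.INTER_CUBIC)
d=cv2.resize(t["img"][250:350,240:340],None,fx=4,fy=4,interpolation=cv2.INTER_CUBIC)
save({"img":np.hstack([a,d])},"g2")
E
```

```text
time: 3.0
ee_pos: [0.5907, -0.3201, 0.0132]
tcp_rot: [[-0.755, 0.637, -0.154], [0.117, -0.1, -0.988], [-0.645, -0.764, 0.0]]
ft_force: [-0.2, 0.0, 0.2]
grip_width: 0.0622
t 3.0 tcp [ 0.5907 -0.3201  0.0132] dpos [ 0.0023  0.0011 -0.0036] rotvec [ 0.05  0.13 -0.14] q [-41.  41. 109. 106.  21. -42.] F [-0.2  0.   0.2] w 0.0622
```

View pics/g2.png

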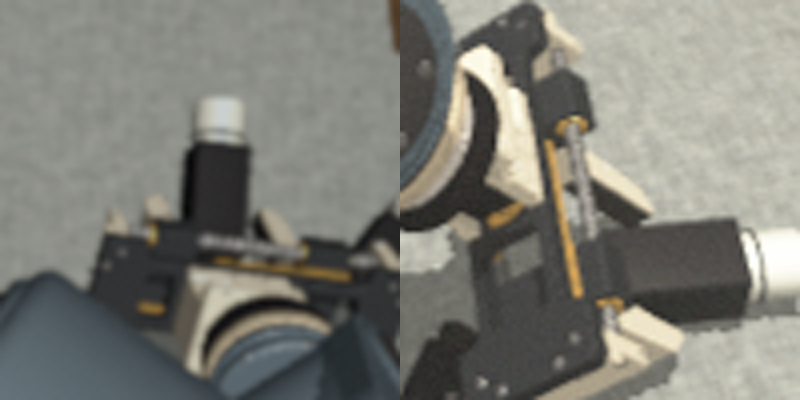

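```bash
python3 -m crank '[[0.002,0.001,-0.003,0,0,0,0.33],[0,0,0,0,0,0,0.33],[0,0,0,0,0,0,1],[0,0,0,0,0,0,1],[0,0,0,0,0,0,1],[0,0,0,0,0,0,1],[0,0,0,0,0,0,1],[0,0,0,0,0,0,1]]' 40
python3 go.py .593 -.319 .0096 -9 50 1
```

```text
time: 3.9
ee_pos: [0.5929, -0.3197, 0.0102]
tcp_rot: [[-0.755, 0.637, -0.154], [0.117, -0.1, -0.988], [-0.645, -0.764, 0.001]]
ft_force: [0.8, 0.7, 0.9]
grip_width: 0.0378
t 3.9 tcp [ 0.5929 -0.3197  0.0102] dpos [ 0.0001  0.0007 -0.0006] rotvec [ 0.1   0.15 -0.13] q [-40.  42. 109. 106.  20. -43.] F [0.8 0.7 0.9] w 0.0378
```

```bash
python3 -m crank '[[0,0,0.01,0,0,0,1],[0,0,0.03,0,0,0,1],[0,0,0.03,0,0,0,1],[0,0,0.03,0,0,0,1],[0,0,0.03,0,0,0,1],[0,0,0.03,0,0,0,1],[0,0,0.03,0,0,0,1],[0,0,0.03,0,0,0,1],[0,0,0.03,0,0,0,1],[0,0,0,0,0,0,1]]'
python3 go.py .60 -.05 .27 95.6 50 1
```

```text
time: 4.9
ee_pos: [0.5878, -0.3171, 0.2647]
tcp_rot: [[-0.763, 0.627, -0.156], [0.121, -0.099, -0.988], [-0.635, -0.772, -0.0]]
ft_force: [-0.7, -0.3, -2.3]
grip_width: 0.0381
t 4.9 tcp [ 0.5878 -0.3171  0.2647] dpos [0.0122 0.2671 0.0053] rotvec [  0.42  -0.49 104.58] q [-40.  17. 102.  39.  32.  31.] F [-0.7 -0.3 -2.3] w 0.0381
```

```bash
python3 -m crank '[[0,0.02,0,0,0,6,1],[0,0.02,0,0,0,6,1],[0,0.02,0,0,0,6,1],[0,0.02,0,0,0,6,1],[0,0.02,0,0,0,6,1],[0,0.02,0,0,0,6,1],[0,0.02,0,0,0,6,1],[0,0.02,0,0,0,6,1],[0,0.02,0,0,0,6,1],[0,0.02,0,0,0,6,1],[0,0.02,0,0,0,6,1],[0,0.02,0,0,0,6,1],[0,0.02,0,0,0,6,1],[0,0.02,0,0,0,6,1],[0,0,0,0,0,0,1]]'
python3 go.py .614 .187 .27 95.6 50 1
```

```text
time: 6.4
ee_pos: [0.5803, -0.0206, 0.2422]
tcp_rot: [[-0.165, 0.108, 0.98], [-0.751, 0.63, -0.196], [-0.639, -0.769, -0.023]]
ft_force: [-0.6, -0.1, -2.2]
grip_width: 0.0381
t 6.4 tcp [ 0.5803 -0.0206  0.2422] dpos [0.0337 0.2076 0.0278] rotvec [ 0.22 -1.35 16.91] q [-24.  26.  92.  39.  77. -27.] F [-0.6 -0.1 -2.2] w 0.0381
```

```bash
python3 -m crank '[[0.006,0.035,0.006,0,0,5.6,1],[0.006,0.035,0.006,0,0,5.6,1],[0.006,0.035,0.006,0,0,5.6,1],[0.006,0.035,0.006,-7.46,-0.73,0,1],[0.006,0.035,0.004,-7.46,-0.73,0,1],[0.004,0.033,0,-7.46,-0.73,0,1],[0,0,0,-7.46,-0.73,0,1],[0,0,0,-7.46,-0.73,0,1],[0,0,0,-7.46,-0.73,0,1],[0,0,0,-7.46,-0.73,0,1],[0,0,0,-7.46,-0.73,0,1],[0,0,0,-7.46,-0.73,0,1],[0,0,0,-7.46,-0.73,0,1],[0,0,0,-7.46,-0.73,0,1],[0,0,0,-7.46,-0.73,0,1],[0,0,0,0,0,0,1]]'
python3 go.py .6143 .187 .165 -84.4 40 0
```

```text
time: 8.0
ee_pos: [0.612, 0.1906, 0.2498]
tcp_rot: [[0.039, 0.059, 0.997], [-0.608, -0.791, 0.071], [0.793, -0.609, 0.005]]
ft_force: [-0.9, 0.6, -2.6]
grip_width: 0.0379
t 8.0 tcp [0.612  0.1906 0.2498] dpos [ 0.0023 -0.0036 -0.0848] rotvec [2.47 0.5  1.55] q [ 31.  43.  69. -46.  96.  34.] F [-0.9  0.6 -2.6] w 0.0379
```

```bash
python3 -m crank '[[0.0008,-0.0012,-0.028,0.8,0.17,0.5,1],[0.0008,-0.0012,-0.028,0.8,0.17,0.5,1],[0.0008,-0.0012,-0.028,0.8,0.17,0.5,1],[0,0,0,0,0,0,1],[0,0,0,0,0,0,1]]'
python3 go.py .6143 .187 .165 -84.4 40.2 0
python3 - <<'E'
from h import *
s=snapshot("top");t=snapshot("side")
a=cv2.resize(s["img"][120:220,150:250],None,fx=4,fy=4,interpolation=cv2.INTER_CUBIC)
d=cv2.resize(t["img"][100:200,210:310],None,fx=4,fy=4,interpolation=cv2.INTER_CUBIC)
save({"img":np.hstack([a,d])},"p1")
# predicted nose end / axis for hover, in side crop px
for z in(.092,.122,.202): 
    p=w2px(t,[.6134,.196,z]);print(z,(p-[210,100])*4+400*np.array([1,0]))
E
```

```text
time: 8.5
ee_pos: [0.6142, 0.1847, 0.1608]
tcp_rot: [[0.065, 0.066, 0.996], [-0.658, -0.747, 0.092], [0.75, -0.661, -0.005]]
ft_force: [0.5, 0.3, -0.9]
grip_width: 0.0379
t 8.5 tcp [0.6142 0.1847 0.1608] dpos [0.0001 0.0023 0.0042] rotvec [-1.15 -0.39  0.31] q [ 30.  46.  73. -43.  87.  37.] F [ 0.5  0.3 -0.9] w 0.0379
0.092 [560.96118195 191.63644011]
0.122 [561.03638708 157.75666181]
0.202 [561.25176569  60.7289856 ]
```

View pics/p1.png

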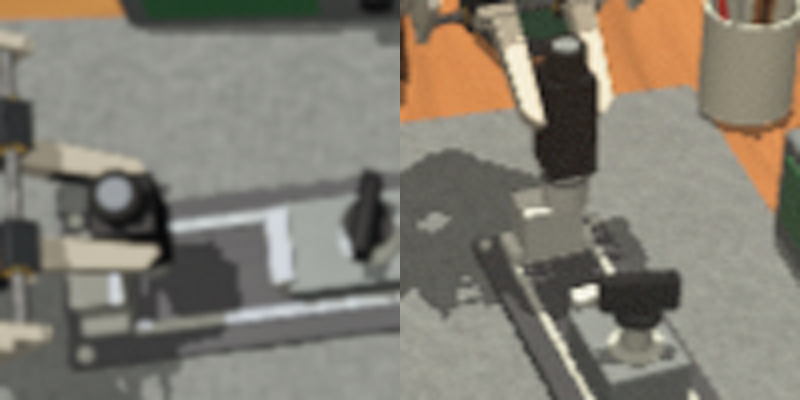

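```bash
python3 - <<'E'
from h import *
s=snapshot("top");print(px2w(s,150+115.5/4-.5,120+195.5/4-.5,.218))
E
python3 -m crank '[[0,-0.001,-0.015,-0.6,-0.2,0.15,1],[0,-0.001,-0.015,-0.5,-0.2,0.15,1],[0,0,-0.015,0,0,0,1],[0,0,-0.01,0,0,0,1],[0,0,-0.005,0,0,0,1],[0,0,0,0,0,0,1]]'
python3 go.py .6143 .187 .085 -84.4 40.2 0
```

```text
[0.61187715 0.19171657 0.218     ]
time: 9.25
ee_pos: [0.6141, 0.1836, 0.0966]
tcp_rot: [[0.062, 0.078, 0.995], [-0.642, -0.76, 0.099], [0.764, -0.645, 0.003]]
ft_force: [-0.6, -0.3, -1.6]
grip_width: 0.0382
t 9.25 tcp [0.6141 0.1836 0.0966] dpos [ 0.0002  0.0034 -0.0116] rotvec [ 0.01  0.16 -0.1 ] q [ 30.  51.  75. -45.  83.  42.] F [-0.6 -0.3 -1.6] w 0.0382
```

```bash
python3 -m crank '[[0,0.003,-0.004,0,0,0,1],[0,0,-0.003,0,0,0,1],[0,0,0,0,0,0,1]]' | grep -E 'ee_pos|force'
python3 -m crank '[[0,0,-0.002,0,0,0,1],[0,0,0,0,0,0,1]]' | grep -E 'ee_pos|force'
python3 -m crank '[[0,0,-0.002,0,0,0,1],[0,0,0,0,0,0,1]]'| grep -E 'ee_pos|force'
```

```text
ee_pos: [0.6146, 0.1871, 0.0897]
ft_force: [0.1, 0.3, -2.0]
ee_pos: [0.6148, 0.1873, 0.088]
ft_force: [0.1, -0.2, -1.3]
ee_pos: [0.6151, 0.1874, 0.0864]
ft_force: [0.0, 0.2, -1.7]
```

```bash
for i in 1 2; do python3 -m crank '[[0,0,-0.0015,0,0,0,1],[0,0,0,0,0,0,1]]'| grep -E 'ee_pos|force'; done
```

```text
ee_pos: [0.6155, 0.1876, 0.0863]
ft_force: [-0.5, -0.2, -2.0]
ee_pos: [0.6158, 0.1877, 0.0862]
ft_force: [-0.9, 0.9, -1.6]
```

```bash
python3 -m crank '[[0,0,-0.002,0,0,0,1],[0,0,0,0,0,0,1]]'| grep -E 'ee_pos|force'; python3 go.py .6143 .187 .085 -84.4 40.2 0
python3 - <<'E'
from h import *
t=snapshot("side");s=snapshot("top")
d=cv2.resize(t["img"][100:190,220:310],None,fx=6,fy=6,interpolation=cv2.INTER_CUBIC)
save({"img":d},"p2")
for z in(.012,.042,.122,.142): print(z,(w2px(t,[.614,.1965,z])-[220,100])*6)
st=get_state();print(st["ft_torque"].round(2))
E
```

```text
ee_pos: [0.6164, 0.1879, 0.0861]
ft_force: [0.5, -0.2, -2.1]
t 10.55 tcp [0.6164 0.1879 0.0861] dpos [-0.0021 -0.0009 -0.0011] rotvec [ 0.08  0.63 -0.1 ] q [ 30.  52.  74. -45.  82.  43.] F [ 0.5 -0.2 -2.1] w 0.0376
0.012 [182.03013048 413.34299832]
0.042 [182.14812219 367.30414556]
0.122 [182.48483853 235.92175354]
0.142 [182.57445516 200.95449475]
[ 0.34  0.06 -0.  ]
```

View pics/p2.png

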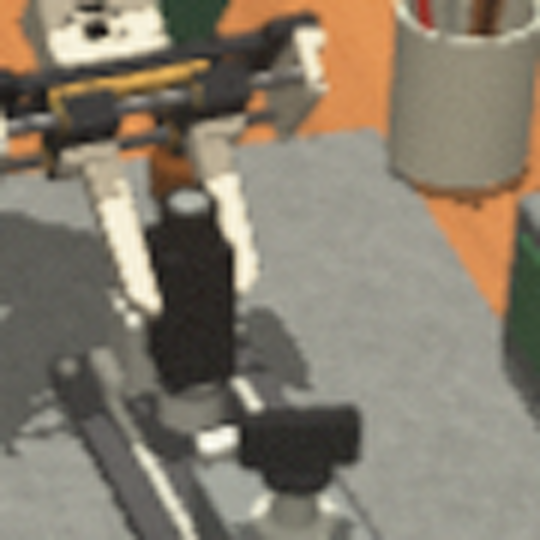

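```bash
cat > e.py <<'E'
from h import *
st=get_state();print(st["ee_pos"].round(4),np.degrees(st["joint_pos"]).round(2),st["joint_efforts"].round(1),st["ft_force"].round(1),st["ft_torque"].round(2))
E
python3 e.py; python3 -m crank '[[0,0,0.003,0,0,0,1],[0,0,0,0,0,0,1]]'>/dev/null; python3 e.py;python3 -m crank '[[-0.002,0,-0.002,0,0,0,1],[0,0,0,0,0,0,1]]'>/dev/null; python3 e.py
```

```text
[0.6165 0.1879 0.086 ] [ 30.19  52.24  74.14 -44.87  82.43  42.9 ] [ -0.8 -70.6 -22.8  -1.6   1.4   0. ] [-0.9  1.5  2.9] [ 0.34  0.06 -0.  ]
[0.6162 0.1878 0.0884] [ 30.18  52.03  74.17 -44.82  82.57  42.72] [  0.1 -73.3 -24.   -2.    1.9  -0. ] [-0.1  0.8 -1.7] [ 0.61 -0.03  0.04]
[0.6141 0.1876 0.086 ] [ 30.26  52.06  74.53 -44.81  82.35  43.03] [ -0.2 -72.1 -23.4  -1.8   1.6   0.1] [-0.   1.2  0.5] [ 0.39 -0.01  0.  ]
```

```bash
python3 go.py .6143 .188 .086 -84.4 40.2 0; python3 -m crank '[[0,0,0,0,0.3,0,0.9],[0,0,0,0,0,0,0.5],[0,0,0,0,0,0,0.4],[0,0,0,0,0,0,0.3],[0,0,0,0,0,0,0.25],[0,0,0,0,0,0,0.25]]' | tail -1;  python3 go.py .6143 .188 .086 -84.4 40.2 0
python3 - <<'E'
from h import *
t=snapshot("side")
d=cv2.resize(t["img"][100:190,220:310],None,fx=6,fy=6,interpolation=cv2.INTER_CUBIC)
save({"img":d},"p3")
E
```

```text
t 11.05 tcp [0.6141 0.1876 0.086 ] dpos [0.0002 0.0004 0.    ] rotvec [ 0.06  0.57 -0.11] q [ 30.  52.  75. -45.  82.  43.] F [-0.   1.2  0.5] w 0.0377
grip_width: 0.0687
t 11.65 tcp [0.614  0.1874 0.0859] dpos [0.0003 0.0006 0.0001] rotvec [ 0.08  0.22 -0.1 ] q [ 30.  52.  74. -45.  83.  43.] F [-0.1  0.5 -0.5] w 0.0687
```

View pics/p3.png

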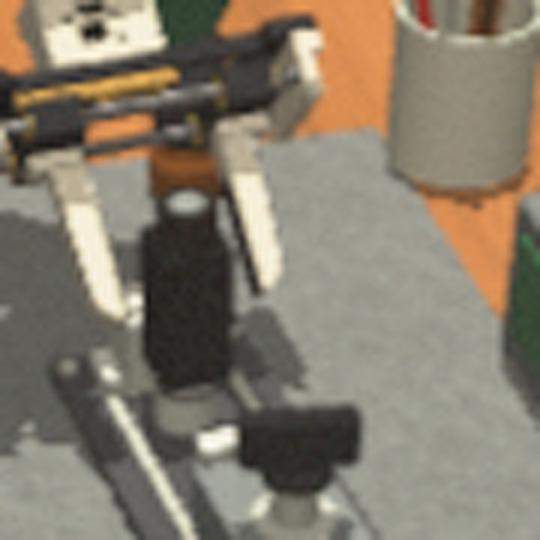

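```bash
python3 -m crank '[[-0.0007,0.0076,0.0065,0,0,0,0.25],[-0.0014,0.0152,0.013,0,0,0,0.25],[-0.0014,0.0152,0.013,0,0,0,0.25],[-0.0014,0.0152,0.013,0,0,0,0.25],[-0.0014,0.0152,0.013,0,0,0,0.25],[-0.0014,0.0152,0.013,0,0,0,0.25],[0,0,0.04,0,0,0,0.25],[0,0,0.04,0,0,0,0.25],[0,0,0.04,0,0,0,0.25],[0,0,0,0,0,0,0.25]]' | tail -1;  python3 go.py .6265 .057 .27 81 90 0; python3 go.py .6265 .057 .27 -9 90 0
```

```text
grip_width: 0.07
t 12.7 tcp [0.603  0.2789 0.2884] dpos [ 0.0235 -0.2219 -0.0184] rotvec [  1.77  70.58 150.96] q [ 37.  44.  59. -42. 103.  31.] F [-0.3  0.8  1.1] w 0.07
t 12.7 tcp [0.603  0.2789 0.2884] dpos [ 0.0235 -0.2219 -0.0184] rotvec [38.64 36.75 70.21] q [ 37.  44.  59. -42. 103.  31.] F [-0.3  0.8  1.1] w 0.07
```

```bash
python3 -m crank '[[0.002,-0.0185,0,3.22,3.06,5.85,0.6],[0.002,-0.0185,0,3.22,3.06,5.85,0.6],[0.002,-0.0185,0,3.22,3.06,5.85,0.6],[0.002,-0.0185,0,3.22,3.06,5.85,0.6],[0.002,-0.0185,0,3.22,3.06,5.85,0.6],[0.002,-0.0185,0,3.22,3.06,5.85,0.6],[0.002,-0.0185,0,3.22,3.06,5.85,0.6],[0.002,-0.0185,0,3.22,3.06,5.85,0.6],[0.002,-0.0185,0,3.22,3.06,5.85,0.6],[0.002,-0.0185,0,3.22,3.06,5.85,0.6],[0.002,-0.0185,0,3.22,3.06,5.85,0.6],[0.002,-0.0185,0,3.22,3.06,5.85,0.6],[0,0,0,0,0,0,0.6]]' | tail -1;  python3 go.py .6265 .057 .19 -9 90 0
```

```text
grip_width: 0.0371
t 14.0 tcp [0.6242 0.0563 0.2905] dpos [ 0.0023  0.0007 -0.1005] rotvec [-2.38 -0.89 -3.26] q [ -0.  25.  77.   2.  79. -85.] F [-0.3 -0.6 -0.4] w 0.0371
```

```bash
python3 -m crank '[[0.001,0,-0.03,-0.8,-0.3,-1.1,0.6],[0.001,0,-0.03,-0.8,-0.3,-1.1,0.6],[0,0.001,-0.03,-0.8,-0.3,-1.1,0.6],[0,0,-0.03,0,0,0,0.6],[0,0,-0.022,0,0,0,0.6],[0,0,0,0,0,0,0.6]]' | tail -1;  python3 go.py .6265 .057 .082 -9 90 0
python3 - <<'E'
from h import *
t=snapshot("side");s=snapshot("top")
a=cv2.resize(s["img"][150:215,160:255],None,fx=4,fy=4,interpolation=cv2.INTER_CUBIC)
d=cv2.resize(t["img"][120:210,220:310],None,fx=6,fy=6,interpolation=cv2.INTER_CUBIC)
o=np.zeros((540,390,3),np.uint8);o[:260,:380]=a
save({"img":np.hstack([o,d[:,:400]])},"k1")
E
```

```text
grip_width: 0.0371
t 14.6 tcp [0.6255 0.0613 0.1448] dpos [ 0.001  -0.0043 -0.0628] rotvec [0.26 0.33 0.58] q [  1.  32.  86.  -0.  61. -79.] F [-1.  -0.7 -0.3] w 0.0371
```

View pics/k1.png

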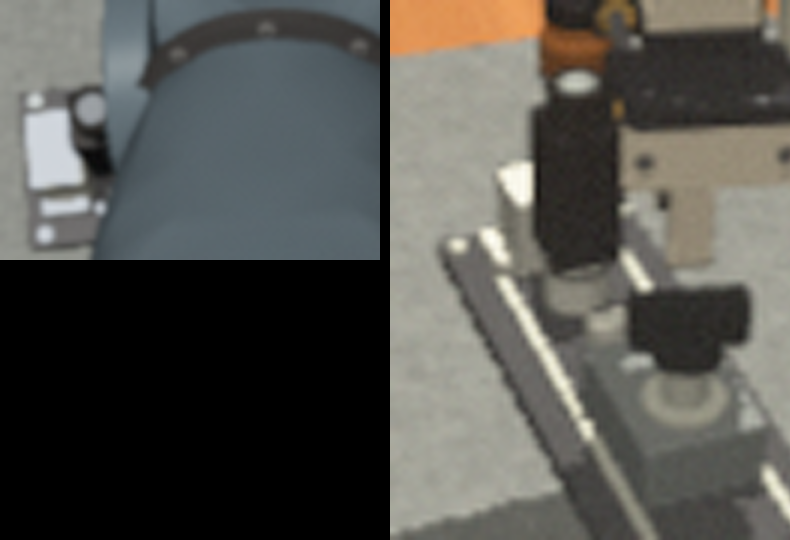

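```bash
python3 -m crank '[[0.001,-0.004,-0.012,0.2,0.3,0.5,0.6],[0,0,-0.016,0,0,0,0.6],[0,0,-0.016,0,0,0,0.6],[0,0,-0.014,0,0,0,0.6],[0,0,0,0,0,0,0.6]]' | tail -1;  python3 go.py .6265 .057 .083 -9 90 0; python3 -m crank '[[0,0,0,0,0,0,1],[0,0,0,0,0,0,1],[0,0,0,0,0,0,1],[0,0,0,0,0,0,1],[0,0,0,0,0,0,1]]' 20 | tail -1;  python3 go.py .6265 .057 .083 -9 90 0
```

```text
grip_width: 0.0371
t 15.2 tcp [0.6302 0.057  0.0897] dpos [-0.0037 -0.     -0.0067] rotvec [0.03 0.68 0.06] q [  1.  37.  88.  -0.  55. -80.] F [-0.6 -0.3 -0.3] w 0.0371
grip_width: 0.0139
t 15.7 tcp [0.6307 0.057  0.0907] dpos [-0.0042  0.     -0.0077] rotvec [0.03 0.75 0.08] q [  1.  37.  88.  -0.  55. -80.] F [ 1.7 -0.2 -4.8] w 0.0139
```

```bash
python3 -m crank '[[0,0,0,0,0,0,0.8],[0,0,0,0,0,0,0.75],[-0.003,0,-0.004,0,0.4,0,0.75],[0,0,0,0,0,0,0.75],[0,0,0,0,0,0,1],[0,0,0,0,0,0,1],[0,0,0,0,0,0,1]]' 25 | tail -1;  python3 go.py .6265 .057 .083 -9 90 0
python3 -m crank '[[-0.0006,0.006,0,0,0,0,1],[-0.001,0.01,0,0,0,0,1],[-0.001,0.01,0,0,0,0,1],[0,0,0,0,0,0,1]]' | tail -1;  python3 go.py .6265 .057 .083 -9 90 0
```

```text
grip_width: 0.014
t 16.4 tcp [0.6283 0.0571 0.0876] dpos [-0.0018 -0.0001 -0.0046] rotvec [0.03 0.46 0.08] q [  1.  37.  88.  -0.  55. -80.] F [-0.4 -0.6  0.8] w 0.014
grip_width: 0.0137
t 16.8 tcp [0.6254 0.0848 0.0876] dpos [ 0.0011 -0.0278 -0.0046] rotvec [0.07 0.45 0.1 ] q [  4.  37.  88.  -0.  55. -77.] F [ 0.2  2.  -0.2] w 0.0137
```

```bash
python3 -m crank '[[-0.0008,0.008,0,0,0,0,1],[-0.0008,0.008,0,0,0,0,1],[-0.0004,0.004,0,0,0,0,1],[0,0,0,0,0,0,1]]' | tail -1;  python3 e.py
python3 -m crank '[[-0.0003,0.003,0,0,0,0,1],[-0.0002,0.002,0,0,0,0,1],[0,0,0,0,0,0,1]]' | tail -1;  python3 e.py
python3 -m crank '[[-0.0002,0.002,0,0,0,0,1],[-0.0002,0.002,0,0,0,0,1],[0,0,0,0,0,0,1]]' | tail -1;  python3 e.py
python3 - <<'E'
from h import *
t=snapshot("side")
d=cv2.resize(t["img"][110:200,220:310],None,fx=6,fy=6,interpolation=cv2.INTER_CUBIC)
save({"img":d},"k2")
E
```

```text
grip_width: 0.014
[0.6231 0.1072 0.0876] [  5.6   36.86  87.96  -0.16  54.74 -75.27] [  1.5 -61.8 -25.    0.3   0.1   0. ] [ 0.1 -2.   0.4] [-0.37 -0.18 -0.13]
grip_width: 0.0141
[0.6226 0.1124 0.0876] [  6.08  36.9   87.89  -0.16  54.78 -74.78] [  0.7 -61.8 -25.    0.1   0.1  -0. ] [0.6 0.4 0.1] [-0.13 -0.1  -0.12]
grip_width: 0.0136
[0.6222 0.1162 0.0876] [  6.43  36.93  87.83  -0.18  54.81 -74.38] [  0.6 -61.9 -25.    0.1   0.   -0. ] [ 0.4 -0.7  1.3] [-0.05 -0.11 -0.07]
```

View pics/k2.png

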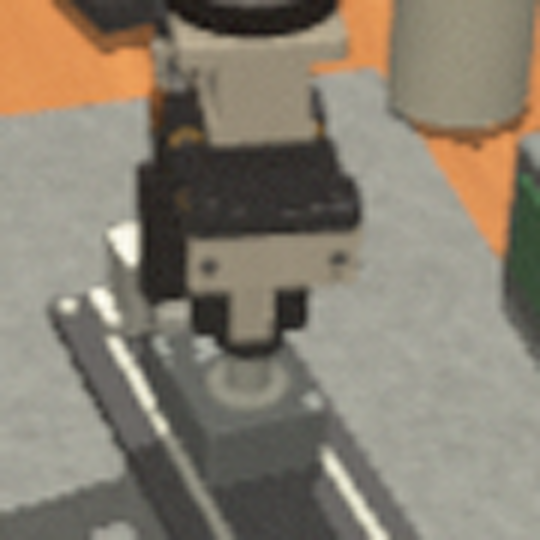

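```bash
for i in 1 2 3; do python3 -m crank '[[-0.0002,0.002,0,0,0,0,1],[0,0,0,0,0,0,1]]' | tail -1;  python3 e.py; done
```

```text
grip_width: 0.0137
[0.6222 0.1167 0.0876] [  6.54  36.94  87.81  -0.36  54.84 -74.19] [  1.  -61.9 -25.1  -0.    0.1  -0. ] [ 0.2 -1.4  0.1] [-0.07 -0.15 -0.09]
grip_width: 0.0139
[0.6222 0.1167 0.0876] [  6.62  36.96  87.78  -0.57  54.87 -73.98] [  0.4 -61.9 -25.1  -0.4   0.1  -0. ] [-0.2  0.4  0.7] [ 0.31 -0.14 -0.08]
grip_width: 0.0139
[0.6222 0.1168 0.0877] [  6.7   36.97  87.75  -0.77  54.9  -73.78] [  1.  -61.9 -25.1  -0.3   0.1  -0. ] [-0.6 -1.2  0.9] [ 0.25 -0.11  0.  ]
```

```bash
python3 -m crank '[[0,0.001,0,0,0,0,1],[0,0.001,0,0,0,-5,1],[0,0.001,0,0,0,-6,1],[0,0.001,0,0,0,-6,1],[0,0.001,0,0,0,-6,1],[0,0.001,0,0,0,-6,1],[0,0.001,0,0,0,-6,1],[0,0,0,0,0,0,1]]' 50 | tail -1;  python3 e.py;python3 go.py .6222 .1168 .0876 -9 90 0
```

```text
grip_width: 0.0136
[0.6226 0.1174 0.0876] [  7.    37.34  87.07  -1.45  55.91 -36.63] [  2.  -61.8 -25.4   0.    0.2   1.2] [-0.9 -3.7  1.3] [ 0.14 -0.35 -0.09]
t 19.25 tcp [0.6226 0.1174 0.0876] dpos [-0.0004 -0.0006 -0.    ] rotvec [ 1.24  0.23 36.55] q [  7.  37.  87.  -1.  56. -37.] F [-0.9 -3.7  1.3] w 0.0136
```

```bash
python3 -m crank '[[0,0.001,0,0.2,0,-6,1],[0,0.001,0,0.2,0,-6,1],[0,0.001,0,0.2,0,-6,1],[0,0.001,0,0.2,0,-6,1],[0,0,0,0,0,0,1]]' | tail -1;  python3 e.py;python3 go.py .6222 .1168 .0876 -9 90 0
python3 -m crank '[[0,0.001,0,0.2,0,-5,1],[0,0.001,0,0.2,0,-5,1],[0,0.001,0,0.2,0,-5,1],[0,0,0,0,0,0,1]]' | tail -1;  python3 e.py;python3 go.py .6222 .1168 .0876 -9 90 0
```

```text
grip_width: 0.0137
[0.623  0.1176 0.0876] [  6.73  37.47  86.82  -0.68  56.28 -12.4 ] [  1.1 -62.  -25.6   0.3   0.2   1. ] [-1.4 -1.4  0.4] [-0.14 -0.46 -0.05]
t 19.75 tcp [0.623  0.1176 0.0876] dpos [-0.0008 -0.0008 -0.    ] rotvec [ 0.83 -0.12 61.49] q [  7.  37.  87.  -1.  56. -12.] F [-1.4 -1.4  0.4] w 0.0137
grip_width: 0.0139
[0.6232 0.1175 0.0876] [ 6.54 37.48 86.81 -0.19 56.28  2.56] [  0.6 -62.2 -25.6   0.6   0.2   1. ] [-1.9 -0.4  1. ] [-0.52 -0.47  0.08]
t 20.15 tcp [0.6232 0.1175 0.0876] dpos [-0.001  -0.0007 -0.    ] rotvec [ 0.55 -0.31 76.91] q [ 7. 37. 87. -0. 56.  3.] F [-1.9 -0.4  1. ] w 0.0139
```

```bash
for i in 1 2 3; do python3 -m crank '[[0,0,0,0,0,-4,1],[0,0,0,0,0,-4,1],[0,0,0,0,0,0,1]]' | tail -1;  python3 e.py;python3 go.py .6222 .1168 .0876 -9 90 0; done
```

```text
grip_width: 0.0148
[0.623  0.1179 0.0877] [ 6.58 37.47 86.81 -0.21 56.31 10.44] [  1.4 -62.4 -25.4   1.6   0.1   2. ] [-0.7 -4.   1.2] [-0.82 -0.37  0.96]
t 20.45 tcp [0.623  0.1179 0.0877] dpos [-0.0008 -0.0011 -0.0001] rotvec [ 0.61 -0.28 84.74] q [ 7. 37. 87. -0. 56. 10.] F [-0.7 -4.   1.2] w 0.0148
grip_width: 0.0162
[0.6229 0.1185 0.0877] [ 6.64 37.47 86.8  -0.2  56.33 17.96] [  1.2 -62.5 -25.4   1.9   0.    2.5] [-0.  -4.2  1.2] [-0.76 -0.21  1.55]
t 20.75 tcp [0.6229 0.1185 0.0877] dpos [-0.0007 -0.0017 -0.0001] rotvec [ 0.65 -0.25 92.2 ] q [ 7. 37. 87. -0. 56. 18.] F [-0.  -4.2  1.2] w 0.0162
grip_width: 0.0188
[0.6228 0.1198 0.0878] [ 6.72 37.48 86.78 -0.11 56.34 25.28] [ -1.5 -62.6 -25.4   0.8   0.1   2.3] [-1.   0.1  0.5] [-0.05 -0.18  1.32]
t 21.05 tcp [0.6228 0.1198 0.0878] dpos [-0.0006 -0.003  -0.0002] rotvec [ 0.62 -0.29 99.5 ] q [ 7. 37. 87. -0. 56. 25.] F [-1.   0.1  0.5] w 0.0188
```

```bash
python3 -m crank '[[0,0,0,0,0,0,0.8],[0,0,0,0,0,0,0.6],[0,0,0,0,0,0,0.5],[0,0,0,0,0,0,0.5],[0,0,0.01,0,0,0,0.5],[0,0,0.03,0,0,0,0.5],[0,0,0.03,0,0,0,0.5],[0,0,0.03,0,0,0,0.5],[-0.03,0,0.03,0,0,0,0.5],[-0.04,-0.02,0.02,0,0,0,0.5],[-0.04,-0.02,0.02,0,0,0,0.5],[-0.04,-0.02,0.02,0,0,0,0.5],[-0.04,-0.02,0,0,0,0,0.5],[-0.04,-0.02,0,0,0,0,0.5],[0,0,0,0,0,0,0.5]]' | tail -1;  python3 e.py
python3 - <<'E'
from h import *
t=snapshot("side");s=snapshot("top")
a=cv2.resize(s["img"][145:220,155:275],None,fx=4,fy=4,interpolation=cv2.INTER_CUBIC)
d=cv2.resize(t["img"][100:200,220:300],None,fx=4,fy=4,interpolation=cv2.INTER_CUBIC)
o=np.zeros((400,480,3),np.uint8);o[:300]=a
save({"img":np.hstack([o,d])},"f1");save(s,"ftop")
E
```

```text
grip_width: 0.0464
[0.3836 0.0188 0.2898] [-4.1900e+00 -2.3200e+00  1.1092e+02  6.0000e-02  7.1610e+01  1.4000e+01] [ -1.1 -30.2 -28.3  -0.1   0.2  -0.6] [0.6 0.1 0.4] [-0.04 -0.11 -0.04]
```

View pics/f1.png

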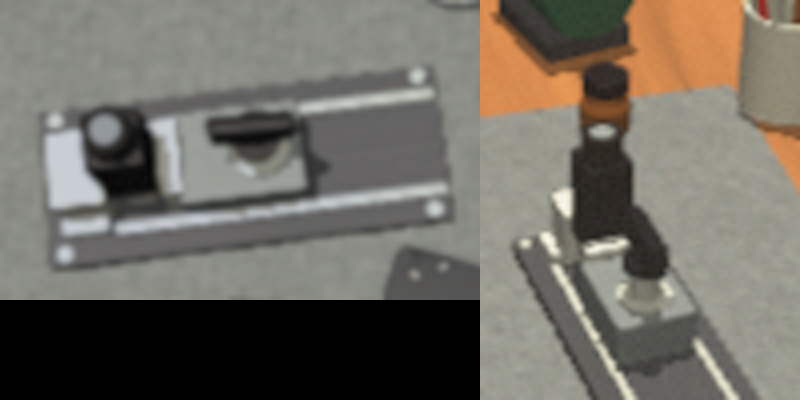

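```bash
python3 - <<'E'
from h import *
s=snapshot("top")
def c(x,y,z): return px2w(s,155+(x+.5)/4-.5,145+(y+.5)/4-.5,z)
a,b=c(207,121,.115),c(299,113,.115);print("bar",a.round(4),b.round(4),np.degrees(np.arctan2(*(b-a)[[1,0]])))
m=((a+b)/2);print(m)
print("mov face",c(162,118,.061).round(4),c(165,190,.061).round(4),"eyepiece",c(108,129,.142).round(4))
o=cv2.imread("pics/top0.png").astype(int);n=cv2.imread("pics/ftop.png").astype(int)
d=(np.abs(o-n).max(2)>40).astype(np.uint8);d=cv2.morphologyEx(d,cv2.MORPH_OPEN,np.ones((2,2)))
k,_,S,C=cv2.connectedComponentsWithStats(d)
print([S[i].tolist() for i in range(1,k) if S[i][4]>8])
E
```

```text
bar [0.6243 0.143  0.115 ] [0.6281 0.0859 0.115 ] -86.2022912750039
[0.62622179 0.11444432 0.115     ]
mov face [0.6422 0.1795 0.061 ] [0.5937 0.1769 0.061 ] eyepiece [0.6132 0.1989 0.142 ]
[[236, 163, 17, 23, 178], [383, 166, 8, 7, 53], [195, 173, 46, 23, 658], [176, 174, 19, 21, 266], [375, 174, 19, 41, 630], [249, 184, 5, 6, 26], [236, 191, 20, 5, 59], [209, 196, 15, 3, 33], [193, 208, 319, 176, 18265], [240, 370, 50, 14, 266]]
```

```bash
python3 - <<'E'
from h import *
t=snapshot("side");save(t,"fside")
o=cv2.imread("pics/side0.png").astype(int);n=t["img"][:,:,::-1].astype(int)
d=(np.abs(o-n).max(2)>40).astype(np.uint8);d=cv2.morphologyEx(d,cv2.MORPH_OPEN,np.ones((2,2)))
k,_,S,C=cv2.connectedComponentsWithStats(d)
print([S[i].tolist() for i in range(1,k) if S[i][4]>8])
E
```

```text
[[67, 0, 12, 5, 29], [80, 0, 97, 37, 2392], [0, 21, 106, 178, 10261], [106, 38, 73, 64, 2350], [162, 40, 5, 2, 10], [205, 70, 8, 12, 43], [187, 87, 4, 6, 16], [185, 89, 22, 17, 145], [147, 90, 22, 7, 65], [143, 98, 17, 36, 289], [178, 103, 9, 32, 173], [0, 126, 6, 10, 43], [244, 132, 24, 38, 538], [247, 165, 34, 17, 296], [257, 180, 22, 16, 154], [274, 182, 5, 5, 18], [278, 189, 6, 11, 34], [38, 203, 32, 21, 391], [0, 225, 220, 159, 12984], [13, 284, 37, 18, 145], [277, 305, 63, 31, 1402], [331, 309, 12, 13, 137]]
```

View pics/fside.png

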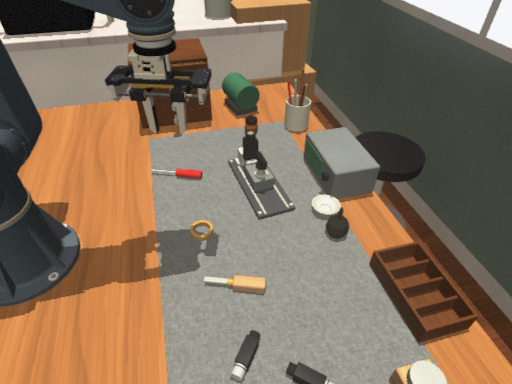

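```bash
python3 -c "
from station import *
print(sign_off(), get_state()['time'])"
```

```text
the job is handed in; nothing more can be done
the job is handed in; nothing more can be done
```

The microscope is standing nose down on the base plate, clamped between the two jaws with the knob at its tight stop. I handed the job in at about 22 s of robot time, with the arm clear of everything.

- **Placing:** I gripped the largest black microscope across its barrel and turned it upright. I lowered it until the force reading showed contact with the plate, then let go; it stayed standing.
- **Closing the jaw:** I dragged the movable jaw by the knob bar about 60 mm. It stalled with the knob axis at y = 0.117 m, where I had predicted about 0.116 m for a 38 mm opening.
- **Locking:** I turned the knob clockwise until it stopped. The moment at the wrist rose to about 1.5 N m, and the bar began to twist between the pads. In the final picture the bar is at -86°, which is where the tight stop should be if the bar lies along the holder's x axis at 0. I did not test the lock by pushing on the jaw.

**Final checks:**
- The eyepiece is at about (0.613, 0.199) m, against an expected (0.613, 0.201) m.
- The opening measures about 40 mm from the picture, compared with 38 mm nominal. That is within picture accuracy, and I did not measure squareness more closely.
- The bystanders look unmoved in both views. In the top view the arm hid several of them, so for those I relied on the side view.

The force printed at the end of each move did not show the nose touching the plate, while the state reading did, so I relied on the state reading and the stalled motion.

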